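Close up the book row with the locking stop

ROBOT

A 7-joint arm with a two-finger parallel gripper is mounted at the origin on the work surface. World frame = base frame: x ahead of the robot, y to its left, z up, the work surface at z = 0. Lengths are in m, angles in rad, forces in N, time in s.
With the tool pointing down it reaches from about 0.425 to 0.825 m from the base axis. Payload 3.6 kg.
Tool frame: the origin (TCP) lies midway between the tips of the shut fingers; the grasp point (between the pads) lies 19 mm behind it; z points along the fingers, y is the line along which they close (so a half turn about z gives the same grasp; the last joint's range is limited). The gripper opens to 85 mm and grips with 20 to 120 N. Pads are 22 mm wide; open, the fingers measure 114 mm over their backs; the gripper's body (76 mm by 85 mm) begins 54 mm behind the grasp point. The pads swing forward as they close: fully open they stand 13 mm farther back than shut.
Start: joints at [-1.357, 0.615, -0.013, 1.423, 0.008, 1.103, -0.04], TCP at [0.155, 0.631, 0.231] pointing down, gripper open.
Joint ranges: [-3.12, 3.12], [-0.3, 2.06], [-1.34, 1.32], [0.26, 2.42], [-1.36, 4.5], [0.01, 1.98], [-2.84, 2.84]. Speed limits (rad/s): [2.79, 2.79, 3.14, 3.14, 3.14, 3.14, 3.14].

INTERFACE

Orientations are given as a unit quaternion [w, x, y, z].
In Python, from cell import sense, vision, arm gives the robot as it stands.
- The arm moves only by the tool jog_arm, never from a script. Its argument "plan" is text: rows parted by semicolons, each of 7 numbers parted by spaces: the finger opening in cm, from 0 to 8.54, then the shift along the tool's x, y, z in cm, then the turn, a rotation vector about the tool's x, y, z in degrees. A call has 1 to 8 rows; each row shifts and turns the commanded pose from where the row before left it, along the tool's axes as they then stand; what a row does not reach is not made up. A row lasts 1/12 s, in which the tool goes at most 41.7 mm and 7.16 degrees, less where a joint would pass 70% of its speed; a pose out of reach is approached as far as the arm can. A call with a gripper value outside its range is refused whole. The fingers move at their own pace and stop on an object; the grip force is fixed at half the most. Time passes only in rows, so rows that do not move let the fingers close. It gives the time, the measured TCP pose, the force, the opening and the grip force at its end, in the units of the state.
- sense(): the state, without advancing time (a new reading comes with each control period).
- vision.capture(name): name is "scene" or "top" or "wrist"; returns the picture (480x640x3 uint8, red, green, blue); there is no depth.
- vision.get_calibration(name): a dict with "camera_matrix" (3x3 intrinsics, pixels), "R" (3x3) and "t" (3): a world point X has camera coordinates R X + t. Camera axes: x right, y down, z forward; pixel columns grow to the right and rows downward; lengths in m; the calibration is good to about 2 mm. A picture is of the moment at which its call begins: read the wrist's pose just before it. get_calibration takes no time and is no camera call; for the wrist camera it gives the pose at the moment of the call.
- arm.hand_in(): hands the job in; it is judged then, once.
The state is a dict: "t": time; "joint_positions": joint angles; "qd": joint speeds; "effort": joint torques, N m; "tool_pos": TCP position; "ee_rot": TCP orientation; "ft_force": force on the tool from outside, world axes, zero at the start; "moment": the same for the moment, N m; "grip_width": opening from 0.0 (shut) to 1.0 (fully open); "grasp_force": force on a finger pad.
Only numpy, scipy, OpenCV 4.12 (cv2) and the standard library are available. Lean on these libraries where they do the work, as an engineer would, in place of code of your own. Each camera call takes 0.05 s, during which the arm holds its last target. There are 200 camera calls.

TASK

Two book racks stand on the sale table, and in one of them the sliding stop has been left well away from its row of books. Press down and hold the thumb button on top of that stop, slide the stop along its rail right up to the row of books, then let the button come up so that the stop locks there. Keep the books standing in place, and leave the other rack's stop, which already stands against its books, where it is.

Things in the scene. Friction and masses are not known exactly. Their poses are not given: they have to be found in the camera images.
- button_top (a point): Centre of the top of the thumb button (square steel paddle, 36 x 36 mm) on the plywood stop to be moved (100 mm across the rail, 62 along); 130 mm above the table when up. z up, y along the rail away from the books: slide toward -y. Stop's front face is 38 mm from here toward -y; its front plate rises 7.5 mm above the button, inner side 26 mm toward -y, so a fingertip can push on it.
- button (a joint): Travel of that button, m: 0 up (locked; rests within 1 mm of 0), 0.006 fully down. It springs up when let go; pressing takes about 5 N to start and 8 N fully down. From 0.003 on the brake is free and the stop slides with 1 to 2 N; with the button up the brake holds the stop against about 12 N and it must not be forced along.
- stop (a joint): Position of that stop along its rail, m: grows toward the books; starts between 0.005 and 0.06, meets the books at about 0.197. Its wooden rack (120 x 366 mm, base 24 mm high, aluminium rail) is the one with a gap of 130 to 200 mm between stop and books; the racks, of the same make, may change places.
- row_face (a point): Centre of the cover, facing the stop, of the last book of the row (110 x 36 x 120 mm, standing loose on the rack); the point is 60 mm up the book, 84 mm above the table. The three loose books, up to 146 mm above the table, stand against the rack's fixed end. Axes as the rack's: y points toward the stop.
- other_stop (a joint): Position of the other rack's stop along its rail, m, about 0.164: it already stands against its row of four books and stays there.
Mind the look-alikes: they are no part of the job. What is shaped like the part that bears row_face but blue or purple is not meant.

How it is judged:
On the way, in this order (a step that is already met when the one before it is completed fails the run):
1. the thumb button is pressed down while the stop is still away from the books (value of joint button above 0.003 m and y of row_face in the frame of button_top below -0.12 m), for 0.1 s.
2. with the button held down, the stop is brought to within 15 mm of the row (value of joint button above 0.002 m and y of row_face in the frame of button_top above -0.053 m), for 0.1 s.
At the end, for the whole second after the job is handed in: The stop's front face is at most 15 mm from the last book, the thumb button is up again (under 1.5 mm), the stop is at rest, the last book stands upright within 10 degrees and within 15 mm of where it was, and the other stop is within about 15 mm of where it was (y of row_face in the frame of button_top above -0.053 m and value of joint button below 0.0015 m and velocity of joint stop between -0.005 and 0.005 m/s and angle between row_face's own z axis and vertical below 0.17 rad and distance of row_face from where it was at the start of the episode below 0.015 m and value of joint other_stop between 0.147 and 0.18 m); the robot touches nothing.
It fails at once if the stop is forced along its rail with the button up (value of joint button below 0.001 m and (velocity of joint stop above 0.015 m/s or velocity of joint stop below -0.015 m/s)).
It fails at once if the other rack's stop is moved (value of joint other_stop below 0.147 m or value of joint other_stop above 0.18 m).
It fails at once if the last book is knocked over or pushed away (angle between row_face's own z axis and vertical above 0.35 rad or distance of row_face from where it was at the start of the episode above 0.03 m).
It also fails if it takes over 32 s, if anything falls off the work surface, if the arm or the gripper's body presses on something with over 40 N, if the wrist force passes 120 N, or if a joint passes its speed limit or range.

## Working session

There is one attempt and no reset: what is moved stays moved. The work goes in short steps, Python scripts to look and compute and a tool call to move; the robot and the scene stay as the last step left them, time stands still between calls to the robot, and variables do not carry over. Pictures are saved under pics/ and viewed, at most 10 in all, crops included, and the job is handed in when it is done.

Besides the shell and the picture viewer there is one more tool, called after "Call:" by a JSON object that holds its "op" and its "data". jog_arm: Moves the arm, as the interface text tells. Its arguments: {"type":"object","properties":{"plan":{"type":"string"}},"required":["plan"]}

```bash
mkdir -p pics
python3 - <<'E'
from cell import sense, vision, arm
import cv2,numpy as np
s=sense();print(s)
for n in("scene","top"):
    cv2.imwrite(f"pics/{n}0.png",vision.capture(n)[:,:,::-1])
    c=vision.get_calibration(n);print(n,c)
E
```

```text
{'t': 0.0, 'joint_positions': array([-1.35650098,  0.61592348, -0.0126386 ,  1.42493335,  0.00810817,
        1.10340125, -0.04039758]), 'qd': array([ 0.00115337, -0.00051725, -0.00012052,  0.00065098, -0.00023193,
        0.00033948,  0.0016528 ]), 'effort': array([ 4.69190509e-04, -4.69210768e+01,  2.59044813e-01, -1.71036601e+01,
        9.88264452e-03,  9.48836154e-03,  8.93010849e-06]), 'tool_pos': array([0.15480448, 0.63049221, 0.23012391]), 'ee_rot': array([-1.40488636e-04,  1.20061715e-01,  9.92765569e-01, -1.30004703e-03]), 'ft_force': array([0.3615787 , 0.31086663, 0.03959432]), 'moment': array([ 0.01318154, -0.02239895, -0.01046316]), 'grasp_force': 0.0, 'grip_width': 0.9936478006013214}
scene {'camera_matrix': array([[548.1759033 ,   0.        , 321.81709166],
       [  0.        , 548.1759033 , 238.32982917],
       [  0.        ,   0.        ,   1.        ]]), 'R': array([[-0.49573971,  0.86837758, -0.01274789],
       [ 0.6596785 ,  0.36696934, -0.65586415],
       [-0.56485964, -0.33354741, -0.75477129]]), 't': array([ 0.28146483, -0.34936297,  1.46485621])}
top {'camera_matrix': array([[517.1581299 ,   0.        , 312.85266811],
       [  0.        , 517.1581299 , 244.89138419],
       [  0.        ,   0.        ,   1.        ]]), 'R': array([[ 0.02304301, -0.99961152,  0.01567917],
       [-0.99183346, -0.02482595, -0.12510021],
       [ 0.12544086, -0.01266844, -0.99202021]]), 't': array([-0.00195015,  0.60617732,  1.22735883])}
```

View pics/scene0.png

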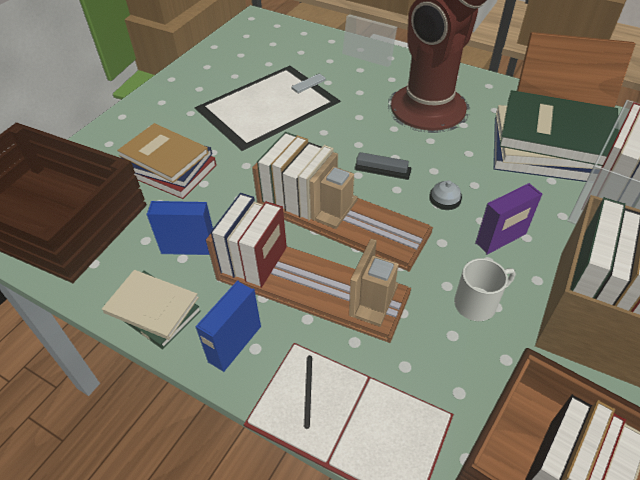

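View pics/top0.png

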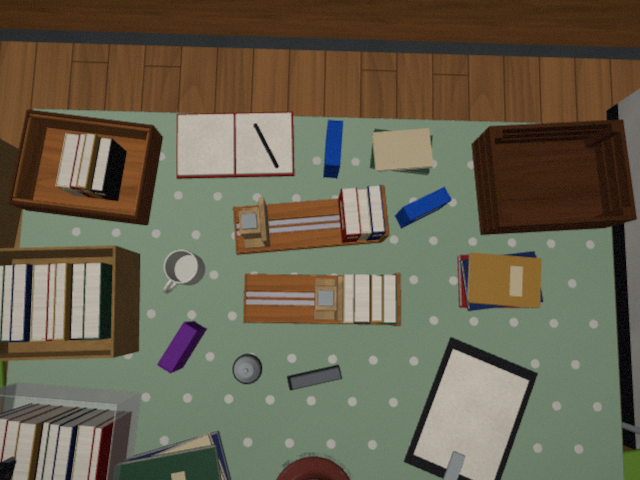

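The scene view shows the button of the far rack at about (381,268), with a gap to its red last book at about (268,245). The near rack's button is at (340,177), tight against four books. In the top view these are (249,221), red book (345,215), and (326,298). The look-alikes are the near rack's stop at (326,298), the blue books at (333,148) and (423,207), and the purple book at (182,346). I choose (249,221) and will check it in a close crop.

Run:
```python
import cv2,numpy as np
a=cv2.imread("pics/top0.png")[180:260,225:395];b=cv2.imread("pics/scene0.png")[185:345,200:420]
a=cv2.resize(a,None,fx=4,fy=4,interpolation=cv2.INTER_CUBIC)[:, :]
cv2.imwrite("pics/ca.png",a)
b=cv2.resize(b,None,fx=3.5,fy=3.5,interpolation=cv2.INTER_CUBIC);cv2.imwrite("pics/cb.png",b)
```

```text
(no output)
```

View pics/ca.png

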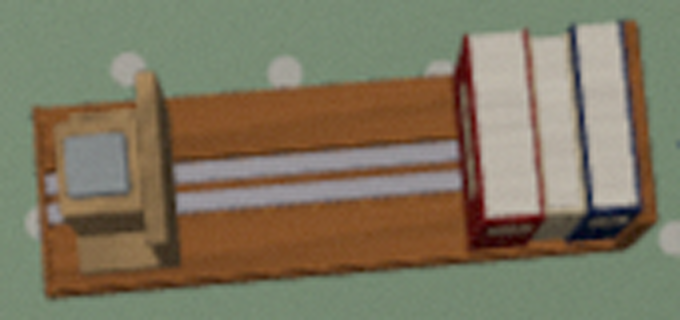

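View pics/cb.png

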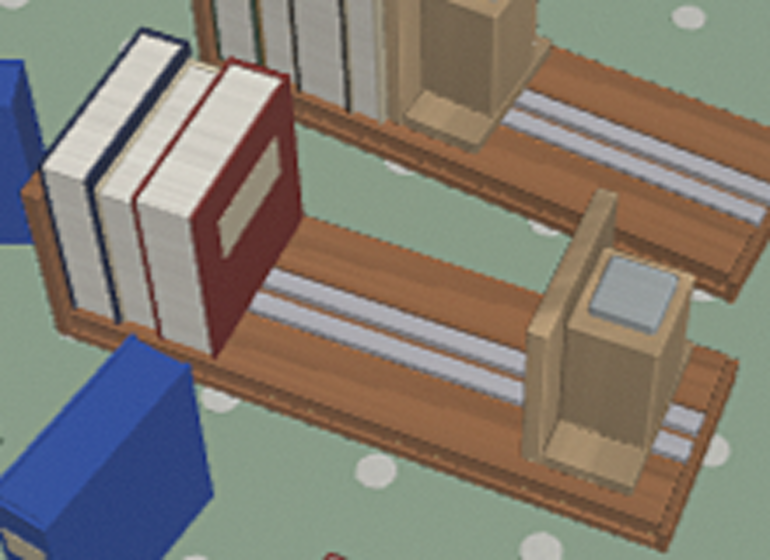

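The crops confirm the choice: the stop is free-standing with a square steel button at top-crop (96,165), which is full-image (249.0,221.2), and scene full-image (381.4,268.7). The red book is across the gap.

```bash
cat > h.py <<'E'
from cell import sense, vision, arm
import numpy as np
from scipy.spatial.transform import Rotation as Rn
def ray(c,p):
    d=c["R"].T@np.linalg.inv(c["camera_matrix"])@[*p,1]; return -c["R"].T@c["t"],d
def atz(c,p,z):
    o,d=ray(c,p); return o+d*(z-o[2])/d[2]
def tri(cs,ps):
    A=np.zeros((3,3));b=np.zeros(3)
    for c,p in zip(cs,ps):
        o,d=ray(c,p);d=d/np.linalg.norm(d);M=np.eye(3)-np.outer(d,d);A+=M;b+=M@o
    return np.linalg.solve(A,b)
def toolrot(s): return Rn.from_quat(np.roll(s["ee_rot"],-1))
E
python3 - <<'E'
from h import *
np.set_printoptions(precision=4,suppress=True)
T=vision.get_calibration("top");S=vision.get_calibration("scene")
t=lambda x,y:(225+x/4,180+y/4)
s=lambda x,y:(200+x/3.5,185+y/3.5)
print("btn tri",tri([T,S],[t(96,165),s(635,293)]),"top z.13",atz(T,t(96,165),.13),"scene",atz(S,s(635,293),.13))
a,b=atz(T,t(178,172),.028),atz(T,t(460,148),.028);print("rail",a,b,np.arctan2(*(b-a)[:2]))
a,b=atz(T,t(178,205),.028),atz(T,t(460,181),.028);print("rail2",a,b,np.arctan2(*(b-a)[:2]))
a,b=atz(T,t(45,295),.024),atz(T,t(470,258),.024);print("edge",a,b,np.arctan2(*(b-a)[:2]))
a,b=atz(T,t(466,36),.144),atz(T,t(484,218),.144);print("booktop",a,b,(a+b)/2, np.linalg.norm(a-b))
a,b=atz(S,s(232,60),.144),atz(S,s(135,200),.144);print("?",a,b)
a,b=atz(S,s(292,75),.144),atz(S,s(192,215),.144);print("booktop sc",a,b,(a+b)/2,np.linalg.norm(a-b))
st=sense();print(toolrot(st).as_matrix())
E
```

```text
btn tri [0.6448 0.1626 0.1267] top z.13 [0.645  0.1604 0.13  ] scene [0.6464 0.1653 0.13  ]
rail [0.6593 0.1211 0.028 ] [ 0.6789 -0.0534  0.028 ] 3.0297009137220607
rail2 [0.6386 0.1204 0.028 ] [ 0.6581 -0.0537  0.028 ] 3.0301286818195385
edge [0.5811 0.2006 0.024 ] [ 0.6106 -0.061   0.024 ] 3.029182829901118
booktop [ 0.7223 -0.0482  0.144 ] [ 0.6181 -0.06    0.144 ] [ 0.6702 -0.0541  0.144 ] 0.10492615189591825
? [ 0.6189 -0.0896  0.144 ] [ 0.7261 -0.0775  0.144 ]
booktop sc [ 0.6127 -0.0552  0.144 ] [ 0.7203 -0.0465  0.144 ] [ 0.6665 -0.0509  0.144 ] 0.10788954955995553
[[-0.9712  0.2384 -0.0006]
 [ 0.2384  0.9712 -0.0023]
 [-0.     -0.0024 -1.    ]]
```

Call:
{"op": "jog_arm", "data": {"plan": "0 0 0 -4 0 0 0; 0 0 0 -4 0 0 0; 0 0 0 -4 0 0 0; 0 -2 -1.2 -3 0 0 0; 0 -3.4 -2 0 0 0 0; 0 -3.4 -2 0 0 0 0; 0 -3.4 -2 0 0 0 0; 0 -3.4 -2 0 0 0 0"}}

```text
t: 0.77
tool_pos: [0.2854, 0.503, 0.381]
ee_rot: [-0.0, 0.12, 0.993, -0.0]
ft_force: [0.7, -0.5, -0.0]
grip_width: 0.004
grasp_force: 0.0
```

Call:
{"op": "jog_arm", "data": {"plan": "0 -3.4 -2 0 0 0 0; 0 -3.4 -2 0 0 0 0; 0 -3.4 -2 0 0 0 0; 0 -3.4 -2 0 0 0 0; 0 -3.4 -2 0 0 0 0; 0 -3.4 -2 0 0 0 0; 0 -3.4 -2 0 0 0 0; 0 -3.4 -2 0 0 0 0"}}

```text
t: 1.43
tool_pos: [0.5114, 0.2828, 0.3809]
ee_rot: [-0.0, 0.12, 0.993, -0.0]
ft_force: [0.7, 0.7, 0.6]
grip_width: 0.0
grasp_force: 0.0
```

Call:
{"op": "jog_arm", "data": {"plan": "0 -3.2 -1.75 0 0 0 0; 0 -3.2 -1.75 0 0 0 0; 0 -3.2 -1.75 0 0 0 0; 0 -3.2 -1.75 0 0 0 0; 0 -3.2 -1.75 0 0 0 0; 0 0 0 4 0 0 -6.7; 0 0 0 4 0 0 -6.7; 0 0 0 4 0 0 -6.7"}}

```text
t: 2.1
tool_pos: [0.6455, 0.1604, 0.2596]
ee_rot: [0.0, -0.057, 0.998, 0.0]
ft_force: [0.8, 0.7, -0.6]
grip_width: -0.001
grasp_force: 0.0
```

Run:
```python
from h import *
import cv2
cv2.imwrite("pics/w1.png",vision.capture("wrist")[:,:,::-1])
s=sense();print(s["tool_pos"],toolrot(s).as_matrix(),s["joint_positions"],s["ft_force"])
C=vision.get_calibration("wrist");np.save("w1.npy",C,allow_pickle=True)
for X in([.645,.161,.13],[.668,-.0525,.084],[.668,-.0525,.144]):
    v=C["camera_matrix"]@(C["R"]@X+C["t"]);print(v[:2]/v[2])
```

```text
[0.63882568 0.159191   0.248711  ] [[-0.99278005 -0.11814534 -0.02072338]
 [-0.11806186  0.99299257 -0.0052108 ]
 [ 0.0211938  -0.00272654 -0.99977167]] [-0.30209138  0.62647541  0.04572019  1.35095543 -0.02933667  1.18618227
  1.43573202] [-6.16720635 -0.95601032 -9.22015104]
[317.73121532 238.84729061]
[ 53.15405854 220.25871741]
[ -5.21024131 240.97498494]
```

View pics/w1.png

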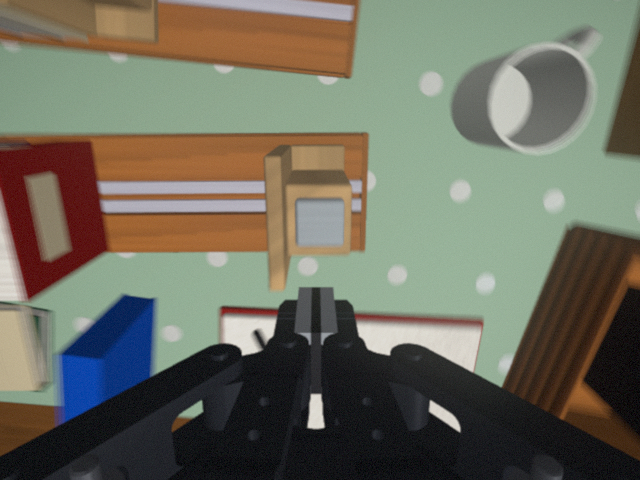

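The wrist view shows the button at about (320,222), the front plate at (278,215), and the red book's cover at (50,215). The arm was still settling when it was taken, so I'll check rest and measure again by finding the steel square.

Run:
```python
from h import *
import cv2
np.set_printoptions(precision=4,suppress=True)
for i in range(2):
    C=vision.get_calibration("wrist");s=sense();im=vision.capture("wrist")
    print(s["t"],s["tool_pos"],toolrot(s).as_matrix()[:,2],s["ft_force"],abs(s["qd"]).max())
cv2.imwrite("pics/w2.png",im[:,:,::-1])
hsv=cv2.cvtColor(im,cv2.COLOR_RGB2HSV)
m=((hsv[:,:,0]>95)&(hsv[:,:,0]<125)&(hsv[:,:,1]>20)&(hsv[:,:,1]<110)).astype(np.uint8)
m=cv2.morphologyEx(m,cv2.MORPH_OPEN,np.ones((5,5)))
n,l,st,ce=cv2.connectedComponentsWithStats(m)
for k in range(1,n):
    if st[k,4]>300: print(st[k],ce[k],atz(C,ce[k],.13))
print(hsv[215:230:5,310:335:8].reshape(-1,3))
```

```text
2.15 [0.6388 0.1592 0.2487] [-0.0207 -0.0052 -0.9998] [-6.1672 -0.956  -9.2202] 0.25264969754687544
2.2 [0.6394 0.1598 0.2522] [-0.0199 -0.0047 -0.9998] [-0.5905 -1.2782 -1.1013] 0.17869699960562097
[[ 13  17 108]
 [ 24  12 110]
 [  6  12 106]
 [ 30  10 103]
 [ 97  14 163]
 [100  14 166]
 [ 93  16 161]
 [ 98  17 164]
 [109  12 169]
 [102  19 171]
 [102  15 170]
 [102  15 169]]
```

Call:
{"op": "jog_arm", "data": {"plan": "0 0 0 0 0 0 0; 0 0 0 0 0 0 0; 0 0 0 0 0 0 0"}}

```text
t: 2.5
tool_pos: [0.6469, 0.162, 0.265]
ee_rot: [0.003, -0.055, 0.999, 0.001]
ft_force: [0.6, 0.1, -0.5]
grip_width: -0.001
grasp_force: 0.0
```

```bash
cat > look.py <<'E'
from h import *
import cv2,sys
np.set_printoptions(precision=4,suppress=True)
C=vision.get_calibration("wrist");s=sense();im=vision.capture("wrist")
print(s["t"],s["tool_pos"],toolrot(s).as_matrix()[:,2],s["ft_force"],abs(s["qd"]).max())
cv2.imwrite(sys.argv[1],im[:,:,::-1])
hsv=cv2.cvtColor(im,cv2.COLOR_RGB2HSV)
m=((hsv[:,:,0]>85)&(hsv[:,:,0]<120)&(hsv[:,:,1]>8)&(hsv[:,:,1]<32)&(hsv[:,:,2]>140)&(hsv[:,:,2]<195)).astype(np.uint8)
m=cv2.morphologyEx(m,cv2.MORPH_OPEN,np.ones((5,5)))
n,l,st,ce=cv2.connectedComponentsWithStats(m)
for k in range(1,n):
    if st[k,4]>300: print(st[k],ce[k],atz(C,ce[k],.13))
E
python3 look.py pics/w3.png
```

```text
2.5 [0.6469 0.162  0.265 ] [ 0.0068  0.0016 -1.    ] [ 0.6293  0.0951 -0.4559] 0.017943830538275522
[ 295  198   46   44 1959] [317.5947 219.2481] [0.6467 0.1634 0.13  ]
```

Call:
{"op": "jog_arm", "data": {"plan": "0 0 0 1.5 0 0 0; 0 0 0 2.5 0 0 0; 0 0 0 2.5 0 0 0; 0 0 0 2 0 0 0; 0 0 0 1.5 0 0 0; 0 0 0 1 0 0 0; 0 0 0 0 0 0 0; 0 0 0 0 0 0 0"}}

```text
t: 3.22
tool_pos: [0.6457, 0.1616, 0.1522]
ee_rot: [0.001, -0.055, 0.998, 0.0]
ft_force: [-0.2, 0.2, 0.5]
grip_width: -0.002
grasp_force: 0.0
```

Call:
{"op": "jog_arm", "data": {"plan": "0 0 0 0 0 0 0; 0 0 0 0 0 0 0"}}

```text
t: 3.38
tool_pos: [0.6462, 0.1616, 0.1531]
ee_rot: [0.002, -0.055, 0.998, 0.0]
ft_force: [-0.1, -0.0, 0.1]
grip_width: -0.0
grasp_force: 0.0
```

```bash
python3 look.py pics/w4.png
```

```text
3.3833 [0.6462 0.1616 0.1531] [ 0.0033  0.0008 -1.    ] [-0.0544 -0.0095  0.0809] 0.008670306738400363
[ 283  250   74   54 3181] [320.6448 271.6599] [0.6411 0.1631 0.13  ]
```

View pics/w4.png

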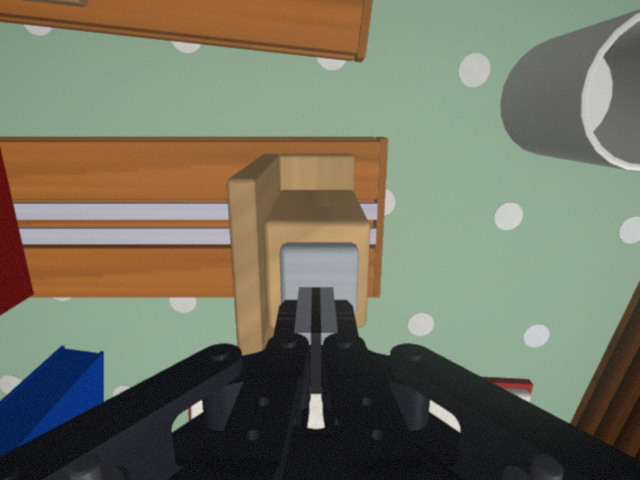

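The wrist view at 23 mm above shows the shut fingertips at (316,290) over the button, which spans columns 281–359 with its top edge at row 242. The tips are centred along the rail to about 2 mm, so I'm pressing gently.

Call:
{"op": "jog_arm", "data": {"plan": "0 0 0 0.7 0 0 0; 0 0 0 0.7 0 0 0; 0 0 0 0.3 0 0 0; 0 0 0 0.2 0 0 0; 0 0 0 0.2 0 0 0; 0 0 0 0.1 0 0 0; 0 0 0 0 0 0 0; 0 0 0 0 0 0 0"}}

```text
t: 4.1
tool_pos: [0.6447, 0.1612, 0.1296]
ee_rot: [-0.0, -0.055, 0.998, -0.0]
ft_force: [-1.7, -0.8, 2.3]
grip_width: 0.003
grasp_force: 1.3
```

Call:
{"op": "jog_arm", "data": {"plan": "0 0 0 0.2 0 0 0; 0 0 0 0.2 0 0 0; 0 0 0 0.2 0 0 0; 0 0 0 0.1 0 0 0; 0 0 0 0 0 0 0; 0 0 0 0 0 0 0"}}

```text
t: 4.6
tool_pos: [0.645, 0.1613, 0.1241]
ee_rot: [0.0, -0.055, 0.998, 0.0]
ft_force: [-4.6, -2.1, 10.5]
grip_width: -0.004
grasp_force: 4.9
```

Call:
{"op": "jog_arm", "data": {"plan": "0 0 0 0.1 0 0 0; 0 0 -0.2 0.1 0 0 0; 0 0 -0.4 0 0 0 0; 0 0 -0.6 0 0 0 0; 0 0 -0.6 0 0 0 0; 0 0 -0.6 0 0 0 0; 0 0 -0.6 0 0 0 0; 0 0 -0.6 0 0 0 0"}}

```text
t: 5.27
tool_pos: [0.6488, 0.127, 0.124]
ee_rot: [0.001, -0.055, 0.998, 0.001]
ft_force: [-7.4, -0.5, 17.2]
grip_width: -0.0
grasp_force: 8.6
```

```bash
python3 look.py pics/w5.png; python3 -c "
from h import *;s=sense();print(s['tool_pos'],s['ft_force'])"
```

```text
5.2667 [0.6488 0.127  0.124 ] [ 0.0009  0.0026 -1.    ] [-7.3782 -0.516  17.2365] 0.11229559630054761
[ 279  271   84   54 2129] [324.9056 285.5956] [0.6376 0.129  0.13  ]
[0.64911567 0.12455216 0.12403758] [-7.18795653 -2.68754392 17.59981971]
```

View pics/w5.png

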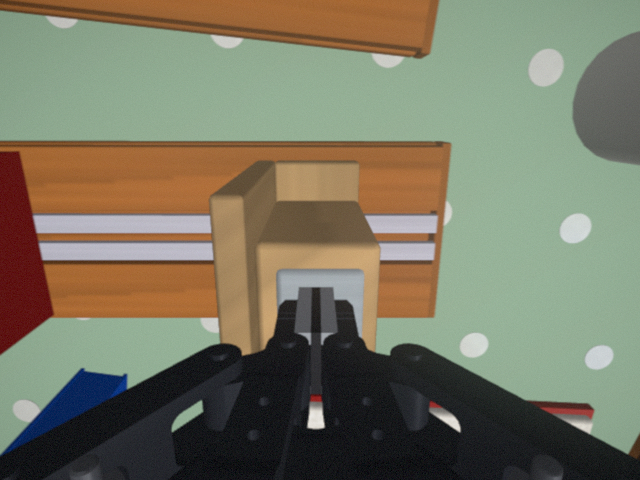

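The wrist view shows the stop following. The button spans columns 277–364, with the tip on it at column 316 and the book's cover foot at about (40,250). I'll keep sliding.

Call:
{"op": "jog_arm", "data": {"plan": "0 0 -0.6 0 0 0 0; 0 0 -0.8 0 0 0 0; 0 0 -0.8 0 0 0 0; 0 0 -0.8 0 0 0 0; 0 0 -0.8 0 0 0 0; 0 0 -0.8 0 0 0 0; 0 0 -0.8 0 0 0 0; 0 0 -0.6 0 0 0 0"}}

```text
t: 5.98
tool_pos: [0.6556, 0.0659, 0.124]
ee_rot: [0.001, -0.055, 0.998, 0.0]
ft_force: [-8.3, 0.6, 17.9]
grip_width: 0.004
grasp_force: 8.7
```

Call:
{"op": "jog_arm", "data": {"plan": "0 0 -0.6 0 0 0 0; 0 0 -0.6 0 0 0 0; 0 0 -0.6 0 0 0 0; 0 0 -0.6 0 0 0 0; 0 0 -0.5 0 0 0 0; 0 0 -0.3 0 0 0 0; 0 0 -0.1 0 0 0 0; 0 0 0 0 0 0 0"}}

```text
t: 6.65
tool_pos: [0.6593, 0.0323, 0.1241]
ee_rot: [0.001, -0.055, 0.999, -0.0]
ft_force: [-7.8, -0.4, 17.1]
grip_width: -0.003
grasp_force: 8.7
```

```bash
python3 look.py pics/w6.png; python3 -c "
from h import *;import pickle;pickle.dump(vision.get_calibration('wrist'),open('c6.pkl','wb'))"
```

```text
6.65 [0.6593 0.0323 0.1241] [ 0.0012 -0.0004 -1.    ] [-7.7907 -0.3671 17.0689] 0.005098217974952118
[277 270  85   9 587] [317.5605 273.1107] [0.6432 0.0311 0.13  ]
```

View pics/w6.png

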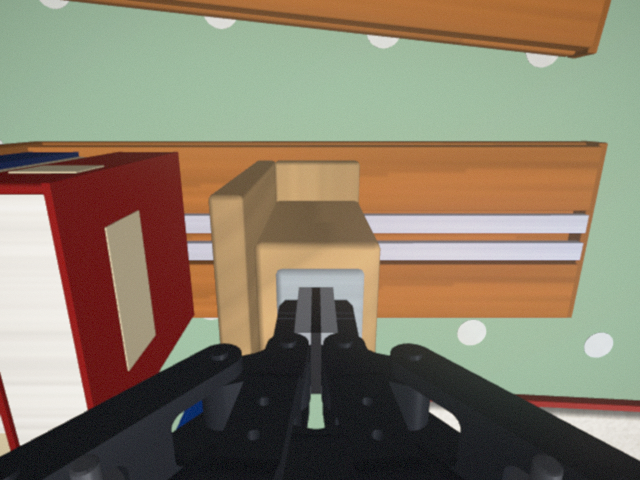

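The wrist view shows the red cover's foot running from (180,175) to (193,318), the plate's top front edge at column 210, and a gap still open.

Run:
```python
from h import *;import pickle
C=pickle.load(open('c6.pkl','rb'));d=np.array([.11,-.994])
np.set_printoptions(precision=4,suppress=True)
b=atz(C,(320.5,285),.124)[:2];t=np.array([.6593,.0323])
print("btn-tcp along",(b-t)@d,"plate top front",(atz(C,(210.5,200),.1375)[:2]-t)@d)
for p in((182,200),(185,230),(193,318)):
    q=atz(C,p,.024);print(q,(q[:2]-t)@d)
for p in ((47,200),(92,408)):
    q=atz(C,p,.144);print(q,(q[:2]-t)@d)
```

```text
btn-tcp along -0.0017520560281227876 plate top front 0.03562898445269699
[ 0.6463 -0.0542  0.024 ] 0.08451629638416099
[ 0.6658 -0.052   0.024 ] 0.08452637529291111
[ 0.7289 -0.0456  0.024 ] 0.08511286313371372
[ 0.622  -0.0586  0.144 ] 0.0862408303500159
[ 0.7016 -0.0486  0.144 ] 0.08506524589669996
```

Call:
{"op": "jog_arm", "data": {"plan": "0 0 -0.3 0 0 0 0; 0 0 -0.6 0 0 0 0; 0 0 -0.7 0 0 0 0; 0 0 -0.7 0 0 0 0; 0 0 -0.7 0 0 0 0; 0 0 -0.6 0 0 0 0; 0 0 -0.5 0 0 0 0; 0 0 -0.3 0 0 0 0"}}

```text
t: 7.37
tool_pos: [0.6641, -0.0117, 0.1241]
ee_rot: [0.001, -0.054, 0.999, -0.0]
ft_force: [-6.9, 0.5, 18.0]
grip_width: -0.003
grasp_force: 8.6
```

Call:
{"op": "jog_arm", "data": {"plan": "0 0 -0.2 0 0 0 0; 0 0 0 0 0 0 0; 0 0 0 0 0 0 0; 0 0 0 0 0 0 0"}}

```text
t: 7.7
tool_pos: [0.6644, -0.0138, 0.124]
ee_rot: [0.001, -0.055, 0.999, -0.001]
ft_force: [-6.8, -0.7, 17.0]
grip_width: 0.0
grasp_force: 8.5
```

```bash
python3 look.py pics/w7.png
```

```text
7.7 [ 0.6644 -0.0138  0.124 ] [ 0.0013 -0.0014 -1.    ] [-6.83   -0.6742 16.9721] 0.002574586149169767
[ 278  271   85   54 2149] [324.6747 285.4728] [ 0.6531 -0.0119  0.13  ]
```

View pics/w7.png

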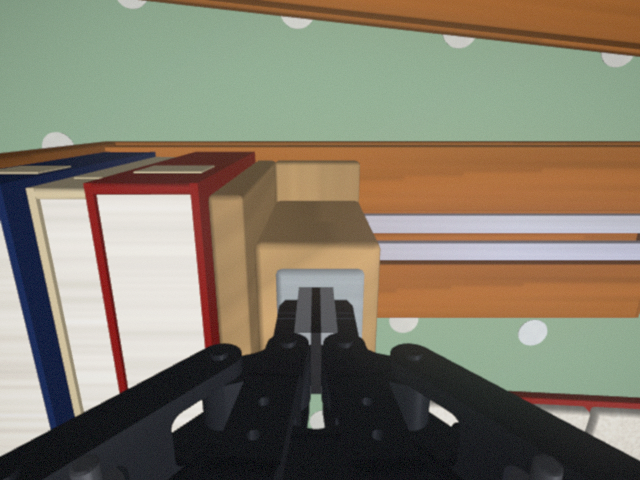

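The wrist view shows the plate (column 212) practically against the red book, whose edge is at column 205, with the books upright. The gap is about 3 mm, so I'll let the button up and rise.

Call:
{"op": "jog_arm", "data": {"plan": "0 0 0 -0.2 0 0 0; 0 0 0 -0.3 0 0 0; 0 0 0 -0.3 0 0 0; 0 0 0 -0.4 0 0 0; 0 0 0 -0.6 0 0 0; 0 0 0 -1 0 0 0; 0 0 0 -1.5 0 0 0; 0 0 0 -2 0 0 0"}}

```text
t: 8.42
tool_pos: [0.6637, -0.0122, 0.1827]
ee_rot: [-0.001, -0.055, 0.998, 0.0]
ft_force: [0.7, -0.1, -0.3]
grip_width: -0.001
grasp_force: 0.0
```

Call:
{"op": "jog_arm", "data": {"plan": "0 0 0 -2 0 0 0; 0 0 0 -2 0 0 0; 0 0 0 -1.5 0 0 0; 0 0 0 -1 0 0 0; 0 0 0 0 0 0 0; 0 0 0 0 0 0 0; 0 0 0 0 0 0 0; 0 0 0 0 0 0 0"}}

```text
t: 9.08
tool_pos: [0.6635, -0.0126, 0.2467]
ee_rot: [-0.002, -0.055, 0.998, 0.0]
ft_force: [0.5, -0.5, -0.4]
grip_width: -0.006
grasp_force: 0.0
```

```bash
python3 look.py pics/w8.png
```

```text
9.0833 [ 0.6635 -0.0126  0.2467] [-0.003 -0.    -1.   ] [ 0.5143 -0.4714 -0.3968] 0.003131650004854306
[ 293  209   48   46 2185] [316.4874 231.4366] [ 0.6661 -0.0117  0.13  ]
```

View pics/w8.png

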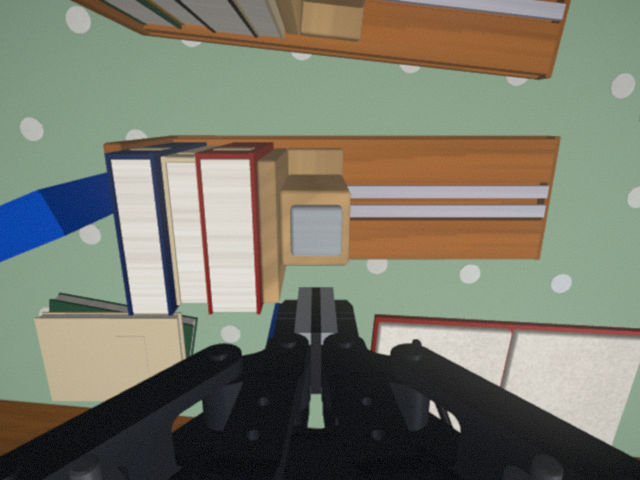

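The stop stands against the upright red book, with the button at (316,231), up and 41 mm from the cover (limit 53). The arm is clear of everything, so I'm handing in.

```bash
python3 -c "
from cell import arm;print(arm.hand_in())"
```

```text
the job is handed in; nothing more can be done
None
```

I slid the stop to about 3 mm from the last book and let the button up to lock it. The books are still upright, the other rack was not touched, and the job was handed in at about 9 s of the 32 s limit. The judge's result was not shown to me.

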